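# Put the empty plant pots away in the desk cupboard

## Robot

A 7-joint arm with a two-finger parallel gripper is mounted at the origin on the work surface. World frame = base frame: x ahead of the robot, y to its left, z up, the work surface at z = 0. Lengths are in mm, angles in rad, forces in N, time in s.
With the tool pointing down it reaches from about 400 to 925 mm from the base axis. Payload 5.6 kg.
Tool frame: the origin (TCP) lies at the centre of the arm's flange, where the gripper is bolted on; the fingertips stand 173 mm ahead of it and the grasp point (between the pads) lies 155 mm ahead of it; z points along the fingers, y is the direction in which the jaws open and shut (so a half turn about z gives the same grasp; the last joint's range is limited). The gripper opens to 85 mm and grips with 20 to 120 N. Pads are 22 mm wide; open, the fingers measure 114 mm over their backs; the gripper's body (76 mm by 85 mm) begins 54 mm behind the grasp point. The pads swing forward as they close: fully open they stand 13 mm farther back than shut.
Start: joints at [1.145, 0.468, -0.012, 1.603, 0.006, 1.071, -0.056], TCP at [242.752, -602.97, 404.69] pointing down, gripper open.
Joint ranges: [-2.53, 2.53], [-0.31, 2.02], [-1.57, 1.55], [0.28, 2.44], [-1.29, 4.43], [0.15, 1.84], [-2.92, 2.92]. Speed limits (rad/s): [2.57, 2.57, 3.14, 3.14, 3.14, 3.14, 3.14].

## Interface

Orientations are given as a unit quaternion [x, y, z, w].
In Python, from station import ctrl, kinematics, vision, ticket gives the robot as it stands. The module is installed in compiled form; this text tells all that it offers. Calls block until the motion is done:
- ctrl.movep(position, orientation): joint-space move of the TCP to a pose.
- ctrl.servo_line(position, max_speed=150, rot=None, force_limit=None): straight line of the TCP; rot=None keeps the orientation; max_speed is the mean speed in mm/s. With force_limit (N) it stops when the force on the tool has changed by that much, and returns True; else False.
- ctrl.move_j(angles): joint-space move.
- ctrl.command_gripper(opening): finger opening in mm; the grip force is fixed at half the most; returns when the fingers have stopped.
- ctrl.pause(seconds).
- kinematics.ik(position, orientation): joint angles nearest the present ones, or None.
- ctrl.observe(): the state.
- vision.get_image(name): name is "scene" or "side" or "wrist"; returns the picture (384x512x3 uint8, red, green, blue); there is no depth.
- vision.camera_info(name): a dict with "intrinsics" (3x3 intrinsics, pixels), "k1" (the pictures are not rectified: a ray, as slopes to the right and down, at radius r is drawn at 1 + k1 r^2 times it, then the intrinsics apply), "R" (3x3) and "t" (3): a world point X has camera coordinates R X + t. Camera axes: x right, y down, z forward; pixel columns grow to the right and rows downward; lengths in mm; the calibration is good to about 2 mm. A picture is of the moment at which its call begins: read the wrist's pose just before it. camera_info takes no time and is no camera call; for the wrist camera it gives the pose at the moment of the call.
A pose or a line that the arm cannot do raises ctrl.Unreachable and nothing moves.
- ticket.finish_job(): hands the job in, once; it reports no verdict.
The state is a dict: "clock": time; "q": joint angles; "dq": joint speeds; "joint_efforts": joint torques, N m; "tool_pos": TCP position; "tcp_rot": TCP orientation; "contact_force": force on the tool from outside, world axes, zero at the start; "wrist_torque": the same for the moment, N m; "gripper_width": finger opening in mm.
Only numpy, scipy, OpenCV 4.12 (cv2) and the standard library are available. Lean on these libraries where they do the work, as an engineer would, in place of code of your own. Each camera call takes 0.05 s, during which the arm holds its last target. There are 200 camera calls.

## Task

Swing the door of the little desk cupboard wide open and leave it open. Stand the small terracotta pot upright inside the large grey pot, and put the nested pair upright on the desk completely inside the cupboard, clear of the doorway. Do not tip either pot over, and leave the wooden box, the jar and the mouse where they are.

Things in the scene. Friction and masses are not known exactly. Their poses are not given: they have to be found in the camera images.
- cupboard: Fixed low cupboard, white walls, clear top, wooden door: 200 deep (its x), 220 wide (y), 100 high, door extra. Origin: centre of its footprint at desk height; x points from doorway (x = -100) to back wall, z up; yaw varies. No floor board or sill: things slide in on the desk. Walls 10 thick. The top, underside at 94, covers x -50 to 100; above the front 50 it is open. All in mm.
- door (a joint): Door angle, rad: 0 shut, grows as it swings out towards the robot (clockwise from above), to 1.9; starts up to 0.08 ajar. Friction 0.12 N m holds it where left; no latch. Vertical hinge at cupboard x -115, y +110 mm, on the door's outer face. Panel 15 mm thick, 220 mm wide, 4 to 98 mm above the desk; shut, it fills x -115 to -100.
- door_handle (a point): Middle of the dark steel handle: a level round bar 10 mm thick, 100 mm long, along the door, centre line 45 mm out from the outer face and 78 mm above the desk, 155 mm from the hinge along the door. The 40 mm gap behind the bar is open from above; an 8 mm post 4 mm from each end. Turns with the door: x from bar to door, y towards the hinge.
- door_hinge (a point): Point on the hinge axis (outer face of the door), 78 mm above the desk; turns with the door.
- large_pot: Large grey round plant pot, empty, open at the top: 56 mm high, 76 mm across the foot, 86 mm across the rim, wall 4 mm, inner floor 5 mm above its underside; about 0.35 kg. Stands loose on the desk; may be slid. Origin: centre of its underside, z up.
- small_pot: Small slim terracotta round pot, empty, open at the top: 78 mm high, 44 mm across the foot, 56 mm across the rim, wall 3 mm; about 0.14 kg. Stands loose on the desk. Origin: centre of its underside, z up. Standing in the large pot it sticks out 27 mm above the rim.
- wood_box: Small white box with a plywood lid (one solid piece), 146 x 106 x 59 mm, loose; to be left alone. Origin: centre of its underside.
- jar: Amber glass jar with dark cap, 70 mm across, 105 mm high, loose; to be left alone. Origin: centre of its underside.
- mouse: White computer mouse, 110 x 62 x 35 mm, loose; to be left alone. Origin: centre of its underside.

How it is judged (in metres and radians):
On the way:
1. the door has been swung wide open (past 1.2 rad) (value of joint door above 1.2 rad), for 0.2 s.
At the end, for the whole second after the job is handed in: Door open past 1.2 rad; small pot upright on the large pot's inner floor (origins within 18 mm sideways, 1 to 12 mm in height); large pot upright (0.15 rad) on the desk, wholly inside the cupboard (centre 42 mm or more behind the doorway plane); both at rest (value of joint door above 1.2 rad and horizontal distance between small_pot and large_pot below 0.018 m and z of small_pot in the frame of large_pot between 0.001 and 0.012 m and angle between each of small_pot, large_pot's own z axis and vertical below 0.15 rad and height (world z) of large_pot below 0.006 m and x of large_pot in the frame of cupboard between -0.058 and 0.06 m and y of large_pot in the frame of cupboard between -0.07 and 0.07 m and linear speed of each of large_pot, small_pot below 0.01 m/s); the robot touches nothing.
It fails at once if the small wooden box is moved by more than 20 mm (distance of wood_box from where it was at the start of the episode above 0.02 m).
It fails at once if the jar is moved by more than 20 mm (distance of jar from where it was at the start of the episode above 0.02 m).
It fails at once if the mouse is moved by more than 20 mm (distance of mouse from where it was at the start of the episode above 0.02 m).
It fails at once if the large pot is tipped over (more than 0.7 rad) (angle between large_pot's own z axis and vertical above 0.7 rad).
It fails at once if the small pot is tipped over (more than 0.7 rad) (angle between small_pot's own z axis and vertical above 0.7 rad).
It also fails if it takes over 70 s, if anything falls off the work surface, if the arm or the gripper's body presses on something with over 40 N, if the wrist force passes 120 N, or if a joint passes its speed limit or range.

## Working session

There is one attempt and no reset: what is moved stays moved. The work goes in short steps, each a Python script; the robot and the scene stay as the last script left them, time stands still between calls to the robot, and variables do not carry over. Pictures are saved under pics/ and viewed, on a budget of 10 in all, crops included, one or two more only if the job needs it, and the job is handed in when it is done.

```bash
mkdir -p pics
python3 - <<'E'
from station import ctrl, kinematics, vision
import cv2, numpy as np
for n in ("scene","side"):
    im=vision.get_image(n); cv2.imwrite(f"pics/{n}0.png",cv2.resize(im[:,:,::-1],None,fx=1.5,fy=1.5)); np.save(f"pics/{n}0.npy",im)
    c=vision.camera_info(n); print(n,c["intrinsics"],c["k1"],c["R"],c["t"], -np.array(c["R"]).T@np.array(c["t"]))
o=ctrl.observe(); print(o["clock"],o["tool_pos"],o["tcp_rot"],o["gripper_width"])
E
```

```text
scene [[352.88264647   0.         248.82926304]
 [  0.         352.88264647 197.06366959]
 [  0.           0.           1.        ]] -0.07743645771037784 [[ 0.05493066  0.99832209  0.01832029]
 [ 0.52647614 -0.01336831 -0.8500848 ]
 [-0.84841352  0.05634092 -0.52632708]] [ -52.75143036 -252.85924044 1582.91726384] [1478.99043423  -39.90039416  619.1468542 ]
side [[426.99189222   0.         254.30907356]
 [  0.         426.99189222 191.67224066]
 [  0.           0.           1.        ]] -0.08141303671239836 [[-0.90294566 -0.42970861  0.00629666]
 [-0.27777899  0.57239132 -0.7714966 ]
 [ 0.32791458 -0.69836858 -0.63620228]] [ 512.84492145  219.63673628 1242.59251093] [116.6173573  962.44329008 956.7599819 ]
0.1 [ 242.66024118 -602.75908062  403.83219642] [ 9.81745805e-01  1.90196042e-01 -2.02227637e-04 -7.74504710e-04] 85.35372880226748
```

View pics/scene0.png

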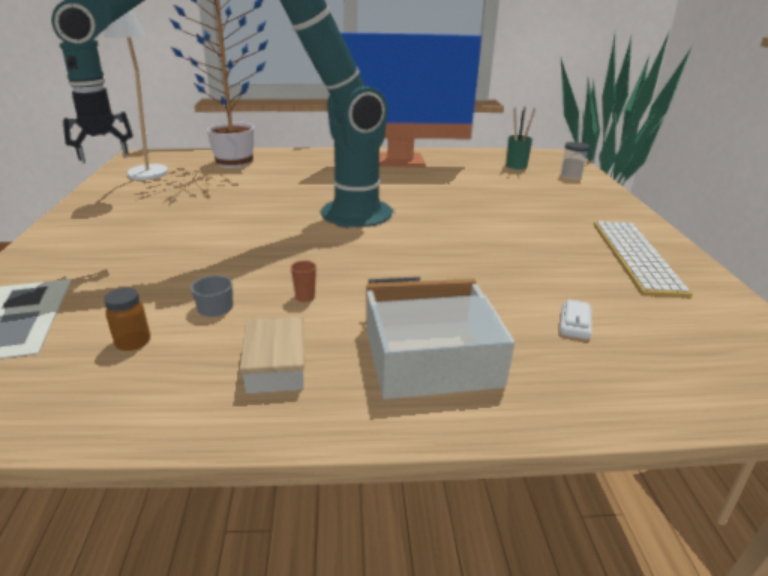

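View pics/side0.png

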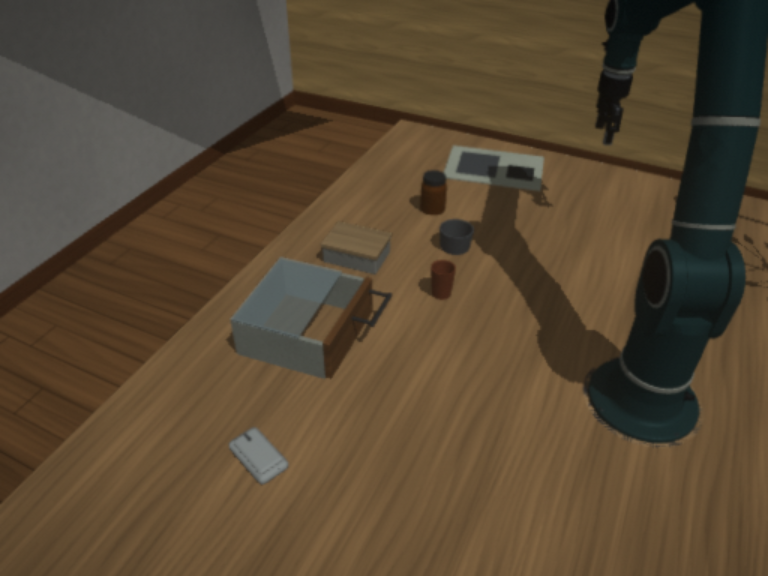

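The scene view (1.5x pixels) shows the grey pot at (213,295), the small pot at (305,281), the wooden box at (273,352), the jar at (128,320), the mouse at (576,318) and the cupboard at (370–510, 280–390). The door faces the robot. The side view agrees: cupboard corners at (283,260), (235,320), (327,340) and (370,280), handle near (380,305).

```bash
cat > h.py <<'E'
import numpy as np, cv2
from station import ctrl, kinematics, vision
from scipy.spatial.transform import Rotation as Rn
def ray(info,px):
    K=np.array(info["intrinsics"]); k=info["k1"]
    s=cv2.undistortPoints(np.array([[px]],float),K,np.array([k,0,0,0,0.]))[0,0]
    R=np.array(info["R"]); return -R.T@np.array(info["t"]), R.T@np.array([s[0],s[1],1.])
def plane(info,px,z):
    c,d=ray(info,px); return c+d*(z-c[2])/d[2]
def tri(obs):
    A=np.zeros((3,3)); b=np.zeros(3); L=[]
    for i,p in obs:
        c,d=ray(i,p); d=d/np.linalg.norm(d); P=np.eye(3)-np.outer(d,d); A+=P; b+=P@c; L.append((c,P))
    X=np.linalg.solve(A,b); return X,[round(float(np.linalg.norm(P@(X-c))),1) for c,P in L]
def proj(info,X):
    c=np.array(info["R"])@np.array(X,float)+np.array(info["t"]); s=c[:2]/c[2]; s=s*(1+info["k1"]*(s@s))
    K=np.array(info["intrinsics"]); return K[:2,:2]@s+K[:2,2]
def blob(im,f,roi):
    x0,y0,x1,y1=roi; s=im[y0:y1,x0:x1].astype(int); m=f(s[...,0],s[...,1],s[...,2]).astype(np.uint8)
    n,l,st,ce=cv2.connectedComponentsWithStats(m); i=1+np.argmax(st[1:,4])
    return ce[i]+[x0,y0], st[i]+[x0,y0,0,0,0]
def down(yaw): # jaws' y axis along horizontal dir at yaw+90 ; tool x at yaw
    return (Rn.from_euler('z',yaw)*Rn.from_euler('x',np.pi)).as_quat()
E
python3 - <<'E'
from h import *
S,D=vision.camera_info("scene"),vision.camera_info("side")
a,b=np.load("pics/scene0.npy"),np.load("pics/side0.npy")
np.set_printoptions(precision=1,suppress=True)
red=lambda r,g,b:(r>1.9*g)&(r>50)
grey=lambda r,g,b:(abs(r-b)<30)&(r<g+8)&(r<135)&(b>=r)
amb=lambda r,g,b:(r>2*b)&(g<75)
for n,f,r1,r2 in (("small",red,(190,165,215,205),(280,165,310,205)),("large",grey,(120,175,165,215),(285,140,322,174))):
    c1,s1=blob(a,f,r1); c2,s2=blob(b,f,r2); print(n,c1,s1,c2,s2,*tri([(S,c1),(D,c2)]))
    # centre column base contact
    print(plane(S,c1,30),plane(D,c2,30))
for n,p,q in (("back-y",(384,352),(283,260)),("back+y",(510,342),(235,320)),("front+y",(480,287),(327,340)),("front-y",(370,290),(360,278))):
    p,q=np.array(p)/1.5,np.array(q)/1.5; print(n,plane(S,p,100),plane(D,q,100),*tri([(S,p),(D,q)]))
for n,p in (("jar",(128,340)),("mouse",(576,330)),("boxnl",(243,386)),("boxnr",(303,388))): print(n,plane(S,np.array(p)/1.5,0))
for n,q in (("box",(355,240)),("handle ends",(388,295)),("h2",(374,323))): print(n,plane(D,np.array(q)/1.5,78 if n[0]=='h' else 59))
print("hscene",[plane(S,np.array(q)/1.5,78) for q in ((370,281),(420,279))])
E
```

```text
Traceback (most recent call last):
  File "h.py", line 20, in blob
    n,l,st,ce=cv2.connectedComponentsWithStats(m); i=1+np.argmax(st[1:,4])
                                                       ~~~~~~~~~^^^^^^^^^^
ValueError: attempt to get argmax of an empty sequence
```

```bash
cat > m.py <<'E'
from h import *
S,D=vision.camera_info("scene"),vision.camera_info("side")
a,b=np.load("pics/scene0.npy"),np.load("pics/side0.npy")
np.set_printoptions(precision=1,suppress=True)
print(a[190,203],b[188,295],a[200,142],b[160,304],"desk",a[190,180],b[180,280])
red=lambda r,g,b:(r>1.75*g)&(g<b*1.6)
grey=lambda r,g,b:(r<1.15*b)
for n,f,r1,r2 in (("small",red,(190,165,215,205),(280,165,310,205)),("large",grey,(120,175,165,215),(290,143,320,174))):
  try:
    c1,s1=blob(a,f,r1); c2,s2=blob(b,f,r2); print(n,c1,s1,c2,s2,*tri([(S,c1),(D,c2)]))
  except Exception as e: print(n,e)
for n,p,q in (("back-y",(384,352),(283,260)),("back+y",(510,342),(235,320)),("front+y",(480,287),(327,340)),("front-y",(370,290),(360,278))):
    p,q=np.array(p)/1.5,np.array(q)/1.5; print(n,plane(S,p,100),plane(D,q,100),*tri([(S,p),(D,q)]))
for n,p in (("jar",(128,340)),("mouse",(576,330)),("boxnl",(243,386)),("boxnr",(303,388))): print(n,plane(S,np.array(p)/1.5,0))
for n,q in (("box",(355,240)),("handle ends",(388,295)),("h2",(374,323))): print(n,plane(D,np.array(q)/1.5,78 if n[0]=='h' else 59))
print("hscene",[plane(S,np.array(q)/1.5,78) for q in ((370,281),(420,279))])
E
python3 m.py
```

```text
[110  67  48] [61 35 22] [81 83 87] [43 43 42] desk [199 170 132] [113  88  59]
small attempt to get argmax of an empty sequence
large [141.5 196.5] [127 184  28  27 613] [303.9 157. ] [294 147  22  22 376] [ 513.5 -319.4   30.1] [2.7, 2.7]
back-y [812.9  23.4 100. ] [796.1  30.7 100. ] [802.2  23.7  92.4] [1.0, 1.0]
back+y [793.5 233.9 100. ] [776.2 240.4 100. ] [782.3 236.4  92.9] [1.9, 1.9]
front+y [615.9 223.9 100. ] [584.1 210.  100. ] [590.7 219.6  94.1] [13.1, 13.1]
front-y [621.9  10.6 100. ] [613.3  13.1 100. ] [615.3  10.4  96.6] [0.8, 0.8]
jar [ 633.8 -463.5    0. ]
mouse [625.9 436.5   0. ]
boxnl [ 773.5 -216.7    0. ]
boxnr [ 781.5 -112.1    0. ]
box [ 714.7 -158.3   59. ]
handle ends [546.3  14.4  78. ]
h2 [534.7 106.2  78. ]
hscene [array([550.2,  14.5,  78. ]), array([544.5, 117.7,  78. ])]
```

```bash
sed -i 's/r>1.75\*g)&(g<b\*1.6)/r>1.5*g)/' m.py; python3 m.py | grep small
cat > v.py <<'E'
from h import *
import pickle
for i,(p,y) in enumerate([((500,-220,420),np.pi/2+.0),((480,90,430),np.pi/2)]):
    for yy in (y,y-np.pi):
        q=kinematics.ik(p,down(yy)); print(i,yy,np.round(q,2) if q is not None else None)
E
python3 v.py
python3 - <<'E'
from h import *
# arc ik check
c=np.array([700,122]);yw=.08
def rot(a):return np.array([np.cos(a),np.sin(a)])
H=c-115*rot(yw)+110*rot(yw+np.pi/2); print(H)
for off in (np.pi/2,-np.pi/2):
  for th in (0,.5,1,1.3,1.5):
    d=yw-np.pi/2-th; b=H+155*rot(d)+45*rot(d-np.pi/2)
    q=kinematics.ik([*b,78+155],down(yw+off-th)); print(off,th,b.round(),None if q is None else np.round(q,2))
E
```

```text
small [202.4 186.4] [195 174  15  27 331] [294.5 185.6] [288 174  15  26 336] [ 477.8 -127.3   43.1] [2.1, 2.1]
0 1.5707963267948966 [ 0.72  0.32 -0.44  1.82  0.16  1.04  0.21]
0 -1.5707963267948966 [ 0.26  0.27  0.11  1.85 -0.04  1.02 -2.76]
1 1.5707963267948966 [ 0.48  0.28 -0.84  1.92  0.24  1.05 -0.47]
1 -1.5707963267948966 [ 0.77  0.49 -1.3   1.91  0.52  1.15  2.42]
[576.57718744 222.45799789]
1.5707963267948966 0 [544.  64.] [ 0.25  0.62 -0.55  1.94  0.48  0.72 -0.51]
1.5707963267948966 0.5 [472.  99.] [ 0.27  0.57 -0.67  2.09  0.57  0.67 -1.2 ]
1.5707963267948966 1 [426. 164.] [ 0.13  0.54 -0.69  2.15  0.58  0.64 -1.88]
1.5707963267948966 1.3 [416. 211.] [-0.01  0.54 -0.65  2.13  0.54  0.64 -2.25]
1.5707963267948966 1.5 [417. 244.] [-0.04  0.57 -0.68  2.09  0.58  0.67 -2.53]
-1.5707963267948966 0 [544.  64.] [ 0.71  1.1  -1.34  1.91  1.18  1.22  2.14]
-1.5707963267948966 0.5 [472.  99.] [ 0.68  1.02 -1.33  2.07  1.16  1.13  1.49]
-1.5707963267948966 1 [426. 164.] [ 0.43  0.77 -1.11  2.13  0.95  0.87  0.95]
-1.5707963267948966 1.3 [416. 211.] [ 0.21  0.67 -0.94  2.12  0.8   0.77  0.67]
-1.5707963267948966 1.5 [417. 244.] [ 0.13  0.68 -0.92  2.08  0.79  0.78  0.44]
```

```bash
cat > v.py <<'E'
from h import *
import pickle
ims=[]
for i,p in enumerate([(460,-220,430),(470,90,430)]):
    ctrl.movep(list(p),down(np.pi/2)); c=vision.camera_info("wrist"); im=vision.get_image("wrist")
    pickle.dump((c,im),open(f"pics/w{i}.pkl","wb")); ims.append(im[:,:,::-1])
    print(-np.array(c["R"]).T@c["t"], ctrl.observe()["clock"])
cv2.imwrite("pics/w01.png",cv2.resize(np.vstack(ims),None,fx=.78,fy=.78))
E
python3 v.py
```

```text
[ 459.13669841 -148.41714936  399.10087028] 1.7667
[469.95583913 161.80379655 399.14365003] 3.0
```

View pics/w01.png

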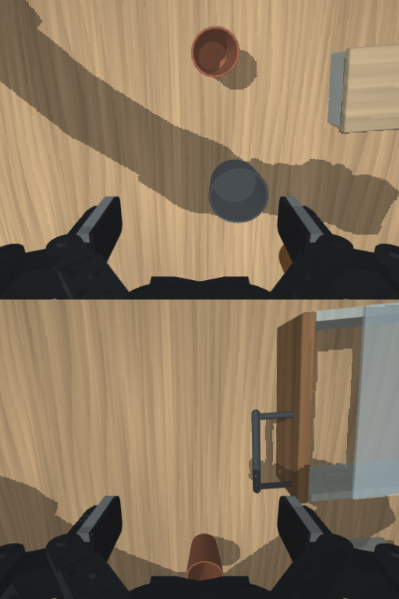

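The pots show in the upper picture: small rim (215,51), large rim (238,191). In the lower picture the bar ends are at (255,413) and (257,489), and the door's top outer edge runs from (304,315) to (300,497).

Run:
```python
from h import *
import pickle
np.set_printoptions(precision=1,suppress=True)
c0,i0=pickle.load(open("pics/w0.pkl","rb")); c1,i1=pickle.load(open("pics/w1.pkl","rb"))
def rim(im,f,roi,c,z,dia):
    x0,y0,x1,y1=roi; s=im[y0:y1,x0:x1].astype(int); m=f(s[...,0],s[...,1],s[...,2]).astype(np.uint8)
    k=max(cv2.findContours(m,cv2.RETR_EXTERNAL,cv2.CHAIN_APPROX_NONE)[0],key=cv2.contourArea)
    P=np.array([plane(c,p+[x0,y0],z)[:2] for p in k[:,0].astype(float)])
    (x,y),r=cv2.minEnclosingCircle(P.astype(np.float32)); print("circle",x,y,"dia",2*r,"want",dia, "bbox",P.min(0),P.max(0),P.max(0)-P.min(0))
    h=cv2.convexHull(P.astype(np.float32))[:,0]; print(cv2.fitEllipse(h))
rim(i0,lambda r,g,b:(r>1.55*g),(235,20,320,110),c0,78,56)
rim(i0,lambda r,g,b:(r<1.12*b),(255,195,350,290),c0,56,86)
f=lambda u,v,z:plane(c1,np.array([u,v-300])/.78,z)
A,B=f(255,413,78),f(257,489,78); print("bar",A,B,np.linalg.norm(A-B),"(want ~92-100)", "yaw",np.arctan2(-(A-B)[0],(A-B)[1]))
C,Dd=f(304,315,98),f(300,497,98);print("door edge",C,Dd,np.linalg.norm(C-Dd),"yaw",np.arctan2(-(C-Dd)[0],(C-Dd)[1]))
print("wall +y outer/front", f(316,313,100), f(365,305,100))
g=i1[:,:,:].copy()
cv2.imwrite("pics/w1c.png",cv2.resize(g[0:260,310:512,::-1],None,fx=2.3,fy=2.3,interpolation=cv2.INTER_NEAREST))
```

```text
circle 477.02886962890625 -125.99363708496094 dia 54.0040283203125 want 56 bbox [ 450.7 -152.7] [503.9 -99.2] [53.2 53.5]
((477.0249328613281, -125.89312744140625), (53.40015411376953, 53.49873352050781), 115.36229705810547)
circle 510.2117614746094 -309.9476318359375 dia 97.56108093261719 want 86 bbox [ 472.  -358.3] [ 556.1 -262.2] [84.1 96.1]
((512.1180419921875, -310.6558532714844), (82.23971557617188, 98.42244720458984), 16.753293991088867)
bar [537.1 114.8  78. ] [545.3  14.9  78. ] 100.27808421690565 (want ~92-100) yaw 0.0823029042437004
door edge [578.1 218.9  98. ] [595.   12.9  98. ] 206.68936899705207 yaw 0.0819899940377514
wall +y outer/front [589.5 220.4 100. ] [639.  228.1 100. ]
```

View pics/w1c.png

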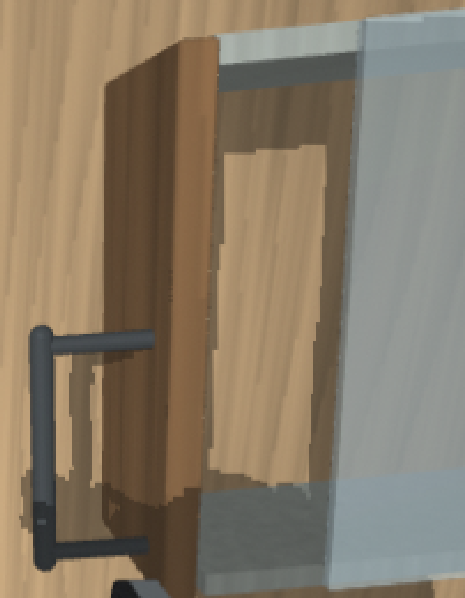

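Run:
```python
from h import *
import pickle
np.set_printoptions(precision=1,suppress=True)
c1,i1=pickle.load(open("pics/w1.pkl","rb"))
f=lambda u,v,z:plane(c1,np.array([u,v])/2.3+[310,0],z)[:2]
def seg(n,a,b,z,x):
    A,B=f(*a,z),f(*b,z); d=A-B; print(n,A,B,np.linalg.norm(d),"yaw",(np.arctan2(-d[0],d[1]) if x else np.arctan2(-d[1],-d[0])))
seg("bar",(42,325),(45,570),78,1); seg("door",(180,40),(162,580),98,1); seg("doorin",(218,37),(196,595),98,1)
seg("roof",(362,18),(330,588),100,1)
seg("walltop",(218,35),(460,11),100,0); seg("wall in",(218,62),(360,48),100,0)
```

```text
bar [538.1 118.1] [545.7   8.7] 109.7520868717223 yaw 0.06947151810403297
door [576.7 220.2] [590.9  13.3] 207.3804673480772 yaw 0.06818828632956016
doorin [590.  221.2] [606.1   6.2] 215.62377462664682 yaw 0.07503103101430053
roof [638.7 227.1] [662.   10.1] 218.27270712690438 yaw 0.10689632161631539
walltop [589.1 221.4] [672.7 229.6] 84.02266440189305 yaw 0.09767817090880569
wall in [590.1 212.9] [639.5 217.6] 49.66197001041115 yaw 0.09612899612846808
```

```bash
cat >> h.py <<'E'
YW=0.10; C=np.array([702.1,122.2]); H=np.array([576.7,220.2])
def u(a): return np.array([np.cos(a),np.sin(a)])
def cup(x,y): return C+x*u(YW)+y*u(YW+np.pi/2)
def bar(th):
    d=YW-np.pi/2-th; return H+155*u(d)+45*u(d-np.pi/2)
E
python3 - <<'E'
from h import *
th0=.03
o=lambda th:down(YW+np.pi/2-th)
ctrl.command_gripper(26)
b=bar(th0); ctrl.movep([*b,330],o(th0))
hit=ctrl.servo_line([*b,226],200,force_limit=15); s=ctrl.observe(); print("hit",hit,s["tool_pos"],s["contact_force"],s["clock"])
if not hit:
    for th in np.arange(.16,1.56,.15):
        h=ctrl.servo_line([*bar(th),226],110,rot=o(th),force_limit=45); s=ctrl.observe(); print(round(th,2),h,s["contact_force"].round(1) if hasattr(s["contact_force"],'round') else s["contact_force"],round(s["clock"],2))
        if h: break
im=vision.get_image("scene"); im2=vision.get_image("side")
cv2.imwrite("pics/door.png",np.vstack([im,im2])[:,:,::-1][:, :, :].copy() if 0 else cv2.resize(np.hstack([im,im2])[:,:,::-1],(800,300)))
E
```

```text
hit False [543.15413615  63.09715485 227.75757145] [-0.08331689 -0.59497064 -0.00085226] 4.8417
0.16 False [ 0.5  0.  -0.9] 5.18
0.31 False [ 0.3 -0.7 -0.5] 5.55
0.46 False [ 0.6 -0.5 -0.4] 5.92
0.61 False [ 0.7 -1.   0.1] 6.28
0.76 False [0.5 0.2 0.4] 6.65
0.91 False [ 0.2 -0.2 -0.5] 7.02
1.06 False [ 0.4  0.6 -0.3] 7.38
1.21 False [-0.6 -0.2 -0.4] 7.75
1.36 False [ 0.8 -0.7  0.3] 8.12
1.51 False [0.3 0.1 0.2] 8.48
```

View pics/door.png

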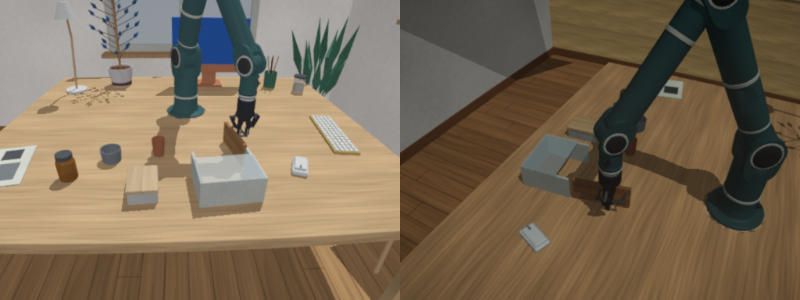

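Both cameras show the door swung out towards the robot, with the gripper still caging the bar at the 1.51 rad target. Next I'll grip the large pot by its wall and carry it to the doorway.

Run:
```python
from h import *
import pickle
np.set_printoptions(precision=1,suppress=True)
o=down(YW+np.pi/2); s=ctrl.observe()
p=np.array(s["tool_pos"]); ctrl.servo_line([p[0],p[1],330],250)
P=np.array([514,-315.]); g=P-40*u(YW)
ctrl.movep([*g,330],o)
ctrl.command_gripper(44)
h=ctrl.servo_line([*g,195],150,force_limit=12); s=ctrl.observe(); print("down",h,s["tool_pos"],s["clock"])
if not h:
    ctrl.command_gripper(0); s=ctrl.observe(); print("width",s["gripper_width"],s["contact_force"])
    ctrl.servo_line([*g,320],150); s=ctrl.observe(); print("lift",s["gripper_width"],s["contact_force"],s["clock"])
    c=vision.camera_info("wrist"); im=vision.get_image("wrist"); b=vision.get_image("scene")
    cv2.imwrite("pics/lift.png",cv2.resize(np.hstack([im,b])[:,:,::-1],(800,300)))
```

```text
down False [ 474.6 -319.2  195.8] 12.775
width 5.6056294705249865 [-2.5 -2.4 13.8]
lift 5.391967578058559 [-0.1 -0.2 -4. ] 14.25
```

View pics/lift.png

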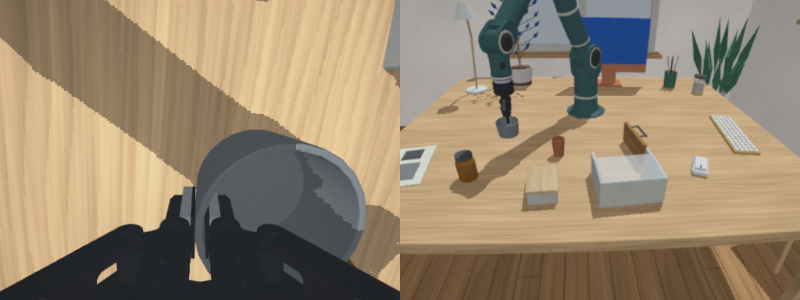

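The large pot hangs level from its wall in the fingers (lift force 4 N), and the door stays open.

Run:
```python
from h import *
import pickle
np.set_printoptions(precision=1,suppress=True)
o=down(YW+np.pi/2)
g=cup(-130,0); ctrl.movep([*g,320],o)
ctrl.servo_line([*g,230],150)
h=ctrl.servo_line([*g,193],60,force_limit=10); s=ctrl.observe(); print("down",h,s["tool_pos"],s["contact_force"],s["clock"])
ctrl.command_gripper(40)
ctrl.servo_line([*g,300],150); s=ctrl.observe(); print(s["contact_force"],s["clock"])
# look from behind (camera sits +72 in y)
v=cup(-130,-70); ctrl.movep([*v,400],o)
c=vision.camera_info("wrist"); im=vision.get_image("wrist"); pickle.dump((c,im),open("pics/w2.pkl","wb"))
cv2.imwrite("pics/w2.png",im[:,:,::-1]); print(ctrl.observe()["clock"])
```

```text
down True [572.5 109.3 200.2] [-2.7 -1.3 10.4] 17.225
[-0.1 -0.5 -0.3] 18.4667
19.075
```

View pics/w2.png

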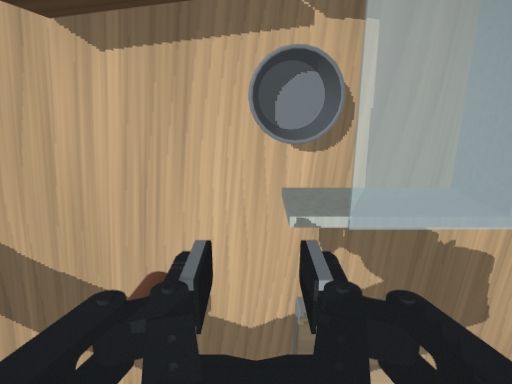

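The large pot stands upright just inside the doorway, rim centre near (297,93), ahead of the roof edge at x≈360. I'll locate it and fetch the small pot.

Run:
```python
from h import *
import pickle
np.set_printoptions(precision=1,suppress=True)
c,im=pickle.load(open("pics/w2.pkl","rb"))
P=np.array([plane(c,p,56)[:2] for p in ((249,93),(345,93),(297,44),(297,143))]); print(P,P[1]-P[0],P[2]-P[3])
L=np.array([P[:2].mean(0)[0],P[2:].mean(0)[1]]); d=L-C
print("large",L,"in cup",d@u(YW),d@u(YW+np.pi/2)); np.save("L.npy",L)
print("front -y corner",plane(c,(290,226),100),"expect",cup(-100,-110),"roof edge",plane(c,(350,228),100),cup(-50,-110))
S=np.array([477,-126.])
for y in (YW,YW+np.pi,YW-np.pi):
    q=kinematics.ik([*S,229],down(y)); q2=kinematics.ik([*L,240],down(y)); print(y,np.round(q,2) if q is not None else q, np.round(q2,2) if q2 is not None else q2)
```

```text
[[565.6 111.9]
 [649.7 120.3]
 [602.4 155.7]
 [613.4  72.4]] [84.1  8.4] [-11.   83.3]
large [607.7 114.1] in cup -94.77111443528352 1.319148238857497
front -y corner [610.9   8.  100. ] expect [613.6   2.8] roof edge [661.7  11.2 100. ] [663.3   7.8]
0.1 [ 0.1  0.5  0.1  2.1 -0.1  0.6 -1.2] [-0.3  0.6  0.1  1.8 -0.1  0.7 -1.7]
3.241592653589793 [ 0.6  0.5 -0.4  2.1  0.4  0.6  1.5] [ 0.1  0.7 -0.5  1.8  0.4  0.8  1.1]
-3.041592653589793 [ 0.6  0.5 -0.4  2.1  0.4  0.6  1.5] [ 0.1  0.7 -0.5  1.8  0.4  0.8  1.1]
```

Run:
```python
from h import *
import pickle
np.set_printoptions(precision=1,suppress=True)
o=down(YW); L=np.load("L.npy"); S=np.array([477,-126.])
ctrl.command_gripper(85)
ctrl.movep([*S,320],o)
h=ctrl.servo_line([*S,229],150,force_limit=10); s=ctrl.observe(); print("down",h,s["tool_pos"],s["clock"])
if not h:
    ctrl.command_gripper(30); s=ctrl.observe(); print("width",s["gripper_width"],s["contact_force"])
    ctrl.servo_line([*S,345],150); s=ctrl.observe(); print("lift",s["gripper_width"],s["contact_force"],s["clock"])
    ctrl.movep([*L,345],o)
    c=vision.camera_info("side"); a=vision.get_image("side"); b=vision.get_image("scene")
    cv2.imwrite("pics/small.png",np.hstack([a[120:270,100:400],b[120:270,170:420]])[:,:,::-1].copy())
    print(ctrl.observe()["clock"])
```

```text
down False [ 477.6 -125.9  229.5] 21.3917
width 53.552247706975805 [-1.9 -0.1  9.2]
lift 53.52334840849272 [ 0.9  0.2 -1.3] 22.7333
23.8917
```

View pics/small.png

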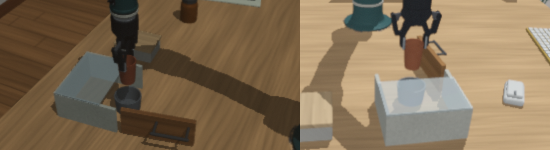

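The small pot hangs upright directly above the large one, and the door is still open. Lowering now.

Run:
```python
from h import *
import pickle
np.set_printoptions(precision=1,suppress=True)
L=np.load("L.npy")
ctrl.servo_line([*L,260],120)
h=ctrl.servo_line([*L,231],50,force_limit=6); s=ctrl.observe(); print("down",h,s["tool_pos"],s["contact_force"],s["clock"])
if s["tool_pos"][2]<245:
    ctrl.command_gripper(80)
    ctrl.servo_line([*L,330],150); print(ctrl.observe()["clock"])
    v=cup(-150,-70); ctrl.movep([*v,400],down(YW+np.pi/2))
    c=vision.camera_info("wrist"); im=vision.get_image("wrist"); pickle.dump((c,im),open("pics/w3.pkl","wb"))
    b=vision.get_image("side"); cv2.imwrite("pics/w3.png",np.hstack([im[:260],cv2.resize(b[130:260,130:270],(280,260))])[:,:,::-1]); print(ctrl.observe()["clock"])
```

```text
down True [607.8 114.1 235.8] [-1.3 -0.2  6.5] 25.25
26.4167
27.9083
```

View pics/w3.png

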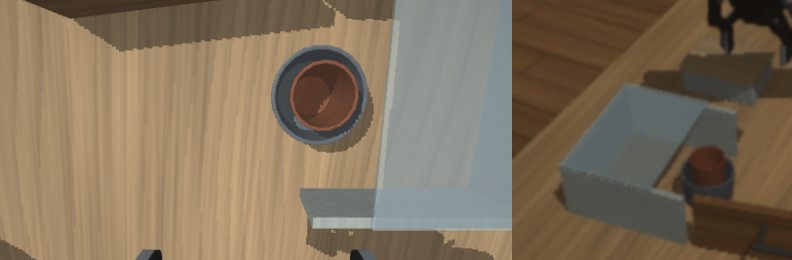

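The small pot stands inside the large one, which is still centred at the doorway. Now I'll push the pair in with tilted open fingertips low on the large pot.

Run:
```python
from h import *
import pickle
np.set_printoptions(precision=1,suppress=True)
t=.6; R=Rn.from_euler('z',YW)*Rn.from_euler('y',-t)*Rn.from_euler('x',np.pi); o=R.as_quat(); zt=R.apply([0,0,1]); print(zt)
tcp=lambda x,z=16:np.array([*cup(x,1),z])-168*zt
for x,z in ((-165,120),(-165,16),(-67,16)): print(tcp(x,z),np.round(kinematics.ik(tcp(x,z),o),2))
ctrl.command_gripper(55)
ctrl.movep(tcp(-165,120),o)
h=ctrl.servo_line(tcp(-165),120,force_limit=10); print("down",h)
if not h:
    h=ctrl.servo_line(tcp(-67),45,force_limit=12); s=ctrl.observe(); print("push",h,s["tool_pos"],tcp(-67),s["contact_force"],s["clock"])
    ctrl.servo_line(tcp(-165),120); ctrl.servo_line(tcp(-165,120),200)
    v=cup(-110,-70); ctrl.movep([*v,400],down(YW+np.pi/2))
    c=vision.camera_info("wrist"); im=vision.get_image("wrist"); pickle.dump((c,im),open("pics/w4.pkl","wb"))
    b=vision.get_image("side"); a=vision.get_image("scene")
    cv2.imwrite("pics/w4.png",np.vstack([np.hstack([im[:260],cv2.resize(b[130:260,130:270],(280,260))]),np.hstack([a[150:300,60:420],b[90:240,80:512]])])[:,:,::-1] if 0 else np.vstack([np.hstack([im[:260],cv2.resize(b[130:260,130:270],(280,260))]),cv2.resize(a[140:290,50:446],(792,300))])[:,:,::-1]); print(ctrl.observe()["clock"])
```

```text
[ 0.6  0.1 -0.8]
[443.4  97.3 258.7] [-0.3  0.3 -0.   2.4  2.4  0.2  2.1]
[443.4  97.3 154.7] [ 0.1  0.7 -0.5  2.4  2.5  0.5  2.2]
[540.9 107.  154.7] [-0.1  0.7 -0.2  2.1  2.5  0.3  2.2]
down False
push False [540.9 107.  154.7] [540.9 107.  154.7] [-1.4 -0.7 -1.4] 33.6
37.35
```

View pics/w4.png

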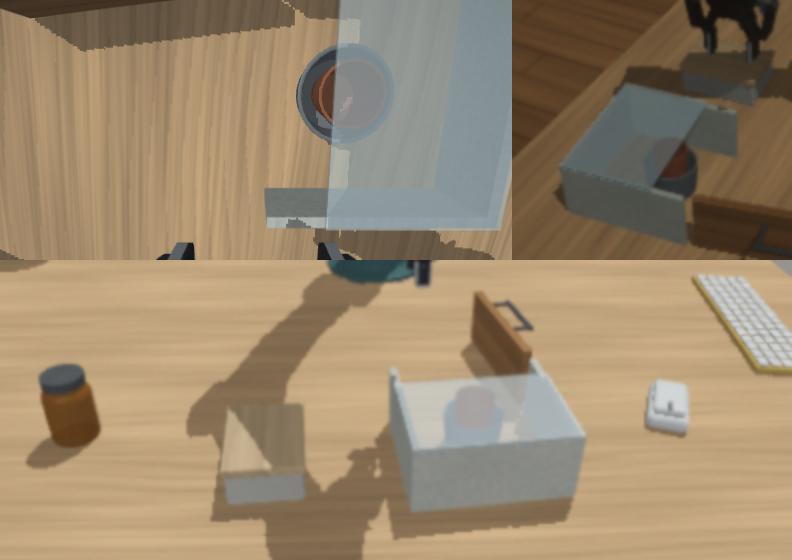

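The pair stands nested and upright in the cupboard; the large rim in the wrist crop spans (297–394, 43–144). The door is wide open, with its top edge from (530,350) to (475,293) in the lower panel. I'll check the numbers.

Run:
```python
from h import *
import pickle
np.set_printoptions(precision=1,suppress=True)
c,im=pickle.load(open("pics/w4.pkl","rb"))
P=np.array([plane(c,p,56)[:2] for p in ((297,94),(394,94),(345,43),(345,144))]); L=np.array([P[:2].mean(0)[0],P[2:].mean(0)[1]]); d=L-C
print("dia",P[1]-P[0],P[2]-P[3],"large in cup",d@u(YW),d@u(YW+np.pi/2))
Q=np.array([plane(c,p,83)[:2] for p in ((318,94),(390,94))]); print("small",Q,Q.mean(0)-L)
S=vision.camera_info("scene"); A=plane(S,(287.5,156.5),98)[:2]; B=plane(S,(315,185),98)[:2]; e=A-B
print("door",A,B,np.linalg.norm(e),"theta",(YW-np.pi/2-np.arctan2(e[1],e[0]))%(2*np.pi))
```

```text
dia [85.1  8.8] [-14.6  84.6] large in cup -32.20631019786704 1.3372571275134122
small [[641.  118.7]
 [698.8 124.6]] [0.  1.3]
door [375.3 164.8] [575.3 218.2] 207.0000027000761 theta 1.4099092191263547
```

```bash
python3 -c "
from station import ctrl,ticket
s=ctrl.observe(); print(s['clock'],s['contact_force'])
ticket.finish_job()"
```

```text
37.35 [0.57565186 0.46832037 0.05225235]
the job is handed in; nothing more can be done
```

The job is handed in after 37.4 s of the 70 s allowed; no verdict is reported, so this rests on my own checks. I pulled the door open with the fingers loosely around its handle bar. I carried the large pot by its wall to the doorway and stood the small pot inside it. Then I pushed the pair in with tilted fingertips low on the large pot.

Last checks from the images:
- **Door:** about 1.41 rad open (1.2 needed).
- **Large pot:** upright in the pictures, at cupboard x ≈ -32 mm, y ≈ +1 mm, inside the allowed -58 to 60 and ±70.
- **Small pot:** upright in the pictures, about 1 mm off the large pot's centre (18 allowed). It touched the large pot's floor about 6 mm above its starting height, which fits being seated (1 to 12 mm allowed).
- **Robot:** hovering clear of everything, with a contact force under 1 N.
- **Box, jar and mouse:** they looked undisturbed; I compared these by eye and did not measure them.

None of the last checks failed or disagreed. Earlier, the first colour mask for the small pot found nothing. The wrist view of the large pot's rim measured 96 mm instead of 86 because the mask took in more than the rim, so I placed it from the clean edges.

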